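Dump the cartridge hopper and latch its trap-door again

TASK

Empty the drop-bottom hopper: pull its spring catch aside so that the trap-door swings down and all three ink cartridges fall into the tray underneath. Then press down the pad on the trap-door's bar, feeling for the stop and without forcing it, until the catch has snapped over the bar again and the empty hopper stays shut by itself. Leave the tray and the other things on the bench where they are.

Things in the scene. Friction and masses are not known exactly. Their poses are not given: they have to be found in the camera images.
- hopper: Fixed stand: open-topped aluminium box 132 x 132 mm outside, walls 4 mm, from 204 to 286 mm above the bench, on four dark legs at x = +-87, y = +-72 mm, 256 high. Origin: on the bench under the box's middle; x to the stand's back, y to its left (the latch side), z up. Offsets below are in this frame, mm. A sloping apron hangs from its right (-y) side. Place and yaw vary.
- latch_post (a point): Top of the latch post (40 x 40 mm, fixed to the stand): x = 30, y = 283, z = 207. The catch's spring housing stands on its outer edge, y = 293 to 317, up to z = 230.
- gate (a joint): Trap-door angle, rad: about 0.01 shut under the catch, 0.96 fully open, -0.02 at its rigid shut stop. A steel plate (122 x 124 mm) under the box; two arms run on past the hinge to the left and end in a round cross bar, so the door falls as the bar rises. A light spring and its weight swing it open whenever the catch does not hold it.
- bar_under_pad (a point): On the axis of the trap-door's cross bar (16 mm thick, 141 long, along x), at x = -35, under its press pad; 130 mm from the hinge: shut at y = 196, z = 200, open at y = 141, z = 306. The pad, a round black roll (18 mm thick, 78 long, along the bar), is clamped parallel to the bar, its axis 18 to 34 mm off, on the side that is up when shut; that height varies and is not reported.
- gate_hinge (a point): Point on the trap-door's hinge axis, which runs along the stand's x at y = 66, z = 200. How pressing feels: from above on the pad the door takes 4 to 8 N, then up to 10 N more where the bar pushes the catch aside; 3 to 4 mm of travel after the snap comes a rigid stop. More than 60 N on the door or its pad is forcing it.
- catch (a joint): How far the spring catch is pulled aside (to +y), m: 0 home, nose over the bar; 0.020 at its stop. A spring of 2 to 4 N drives it home. To free the door pull it at least 0.016 and hold until the door falls; let go, it springs back. The nose's top slopes at 60 degrees, so the bar coming down pushes it aside and it snaps over the bar.
- catch_tab (a point): Top middle of the catch's upright thumb tab: steel plate 30 mm wide (along x), 10 thick (along y), 43 tall above the bolt. Catch home: x = 30, y = 262, z = 268. Pinch it across its thickness, or hook it, from above.
- tray: Loose clear plastic tray, 140 (x) x 220 (y) x 60 mm high, walls and floor 4 mm, under the hopper between its legs. Origin: centre of its underside.
- cartridge0: Ink cartridge, black plastic block 60 (x) x 32 (y) x 40 mm (z), about 90 g, at the start lying in the hopper on the trap-door. Origin: centre of its underside.
- cartridge1: A second cartridge, like cartridge0.
- cartridge2: A third cartridge, like cartridge0.
- screwdriver: Bystander: screwdriver lying in front of the stand.
- tub: Bystander: white cup, 90 mm across, 70 mm high, behind the stand.
- tape: Bystander: cardboard ring, 90 mm across, 24 mm high, behind the stand.
- cone: Bystander: white thread cone, 110 mm across, 150 mm high, left on the bench.
- wrench: Bystander: wrench lying left on the bench.
- meter: Bystander: orange hand meter, 150 x 80 x 35 mm, right on the bench.
- cleaner: Bystander: white bottle, 60 mm across, 150 mm high, right on the bench.
Things that resemble listed ones, but are neither listed nor needed, are in the scene too. What is shaped like the cartridge1 but yellow is not meant.

How it is judged:
By the outcome, as a careful person would: the job done as asked, in the order asked, and still so for the second after the job is handed in, with the robot touching nothing.
It also fails if it takes over 48 s, if anything falls off the work surface, if the arm or the gripper's body presses on something with over 40 N, if the wrist force passes 120 N, or if a joint passes its speed limit or range.

ROBOT

A 6-joint arm with a two-finger parallel gripper is mounted at the origin on the work surface. World frame = base frame: x ahead of the robot, y to its left, z up, the work surface at z = 0. Lengths are in m, angles in degrees, forces in N, time in s.
With the tool pointing down it reaches from about 0.375 to 0.9 m from the base axis. Payload 3.1 kg.
Tool frame: the origin (TCP) lies on the centre line of the jaws, within the pads' length; the fingertips stand 25 mm ahead of it and the grasp point (between the pads) lies 6 mm ahead of it; z points along the fingers, y is the line along which they close (so a half turn about z gives the same grasp; the last joint's range is limited). The gripper opens to 87 mm and grips with 3 to 60 N. Pads are 19 mm wide; open, the fingers measure 117 mm over their backs; the gripper's body (75 mm by 190 mm) begins 51 mm behind the grasp point.
Start: joints at [-86.946, 30.224, 82.088, -0, 67.689, -10.227], TCP at [0.144, -0.608, 0.248] pointing down, gripper open.
Joint ranges: [-176.69, 176.69], [-43.24, 126.21], [12.49, 139.97], [-82, 262], [0, 151.66], [-163.58, 163.58]. Speed limits (degrees/s): [159.86, 159.86, 180, 180, 180, 180].

INTERFACE

Orientations are given as a 3x3 rotation matrix whose columns are the frame's x, y, z axes.
In Python, from rig import * gives the robot as it stands.
- The arm moves only by the tool step_arm, never from a script. Its argument "steps" is a list of rows, each a list of 7 numbers: the shift along the tool's x, y, z normalised to -1 to 1, where 1 is 0.3 m, then the turn, a rotation vector about the tool's x, y, z normalised to -1 to 1, where 1 is 45 degrees, then the gripper's target within -1 to 1 (shut at 1, half-way at 0, fully open at -1). A call has 1 to 8 rows; each row is the pose to reach, as a shift and turn from the pose commanded when the call began, along the tool's axes at that moment; what a row does not reach only later rows make up. A row lasts 1/12 s, in which the tool goes at most 41.7 mm and 7.16 degrees, less where a joint would pass 70% of its speed; a pose out of reach is approached as far as the arm can. A call with a number of a shift or a turn outside -1 to 1 is refused whole. A call with a gripper value outside its range is refused whole. The fingers move at their own pace and stop on an object; the grip force is fixed at half the most. Time passes only in rows, so rows that repeat a pose let the fingers close. It gives the time, the measured TCP pose, the force, the opening and the grip force at its end, in the units of the state.
- read_state(): the state, without advancing time (a new reading comes with each control period).
- capture(name): name is "scene" or "top" or "wrist"; returns a dict with "image" (384x512x3 uint8, red, green, blue), "vertical_fov" (degrees; the focal length in pixels is half the picture's height over the tangent of half this angle, whatever the lens; pixels are square), "cx", "cy" (the principal point, pixels), "k1" (the pictures are not rectified: a ray, as slopes to the right and down, at radius r is drawn at 1 + k1 r^2 times it, then the intrinsics apply), "world_from_camera" (4x4, takes a point from camera to world coordinates); the wrist camera has in their place "T_tool_cam" (4x4, takes a point from camera to tool coordinates, whose origin is the TCP and whose axes are the flange's). Camera axes: x right, y down, z forward; pixel columns grow to the right and rows downward; lengths in m; the calibration is good to about 2 mm. A picture is of the moment at which its call begins: read the wrist's pose just before it. There is no depth.
- hand_in(): hands the job in; it is judged then, once.
The state is a dict: "time_s": time; "joint_positions": joint angles; "qvel": joint speeds; "tau": joint torques, N m; "position": TCP position; "tcp_rot": TCP orientation; "force": force on the tool from outside, world axes, zero at the start; "moment": the same for the moment, N m; "opening": opening from 0.0 (shut) to 1.0 (fully open); "grasp_force": force on a finger pad.
Only numpy, scipy, OpenCV 4.12 (cv2) and the standard library are available. Lean on these libraries where they do the work, as an engineer would, in place of code of your own. Each camera call takes 0.05 s, during which the arm holds its last target. There are 200 camera calls.

## Working session

There is one attempt and no reset: what is moved stays moved. The work goes in short steps, Python scripts to look and compute and a tool call to move; the robot and the scene stay as the last step left them, time stands still between calls to the robot, and variables do not carry over. Pictures are saved under pics/ and viewed, at most 10 in all, crops included, and the job is handed in when it is done.

Besides the shell and the picture viewer there is one more tool, called by a JSON object that holds its "api" and its "payload". step_arm: Moves the arm, as the interface text tells. Scaled input: -1 to 1 covers 0.3 m each way for a shift and 45 degrees each way for a turn. Its arguments: {"type":"object","properties":{"steps":{"type":"array"}},"required":["steps"]}

```bash
mkdir -p pics
cat > h.py <<'E'
from rig import *
import numpy as np, cv2
def K(c):
    h,w=c["image"].shape[:2]; f=h/2/np.tan(np.radians(c["vertical_fov"]/2)); return f
def ray(c,u,v,T):
    f=K(c); d=np.array([(u-c["cx"])/f,(v-c["cy"])/f]); s=d.copy()
    for _ in range(20): s=d/(1+c["k1"]*(s@s))
    r=T[:3,:3]@np.array([s[0],s[1],1]); return T[:3,3],r/np.linalg.norm(r)
def proj(c,P,T):
    p=np.linalg.inv(T)@np.append(P,1); s=p[:2]/p[2]; s=s*(1+c["k1"]*(s@s)); return s*K(c)+[c["cx"],c["cy"]]
def onz(o,d,z): return o+d*(z-o[2])/d[2]
def tri(rs):
    A=np.zeros((3,3));b=np.zeros(3)
    for o,d in rs:
        M=np.eye(3)-np.outer(d,d);A+=M;b+=M@o
    X=np.linalg.solve(A,b); return X,[np.linalg.norm((np.eye(3)-np.outer(d,d))@(X-o)) for o,d in rs]
def Tc(c,s=None):
    if "world_from_camera" in c: return np.array(c["world_from_camera"])
    T=np.eye(4);T[:3,:3]=s["tcp_rot"];T[:3,3]=s["position"]; return T@np.array(c["T_tool_cam"])
def save(n,im): cv2.imwrite(n,im[:,:,::-1])
E
python3 - <<'E'
from h import *
import pickle
s=read_state(); print(s)
d={n:capture(n) for n in ("scene","top","wrist")}
pickle.dump((s,d),open("a.pkl","wb"))
for n in d:
    c=d[n]; print(n,c["vertical_fov"],c["cx"],c["cy"],c["k1"],np.round(Tc(c,s),3).tolist())
    save(f"pics/{n}0.png",cv2.resize(c["image"],(800,600),interpolation=cv2.INTER_CUBIC))
E
```

```text
{'time_s': 0.0, 'joint_positions': array([-8.69468600e+01,  3.02774383e+01,  8.21577498e+01, -1.86228787e-03,
        6.76907478e+01, -1.02288642e+01]), 'qvel': array([ 0.01670375, -0.06209919,  0.09933195,  0.04665619, -0.00662629,
       -0.09203911]), 'tau': array([-6.10502630e-04, -4.40042102e+01, -1.76591331e+01,  6.32921909e-02,
        5.82708092e-02, -1.50316760e-04]), 'position': array([ 0.14355582, -0.60757021,  0.24658041]), 'tcp_rot': array([[ 9.73248264e-01,  2.29755945e-01, -1.47097323e-04],
       [ 2.29755709e-01, -9.73245860e-01,  2.19327274e-03],
       [ 3.60755590e-04, -2.16839534e-03, -9.99997584e-01]]), 'force': array([-0.06254439,  0.58444979, -0.38764704]), 'moment': array([ 0.00705415, -0.05813269,  0.04631286]), 'grasp_force': 0.0, 'opening': 0.9990809608072733}
scene 46.38738311122823 255.34289581383698 193.71900244589824 -0.05427024351887184 [[0.867, 0.368, -0.336, 1.147], [0.498, -0.653, 0.571, -0.983], [-0.01, -0.663, -0.749, 1.441], [0.0, 0.0, 0.0, 1.0]]
top 50.609711791834485 259.4252111283056 193.62699166569965 -0.08399212072239519 [[0.005, -0.987, 0.16, 0.368], [-1.0, -0.003, 0.017, -0.017], [-0.017, -0.16, -0.987, 1.464], [0.0, 0.0, 0.0, 1.0]]
wrist 66.60762226839708 256.5808755412265 193.4873260121522 -0.07550134821310336 [[0.23, -0.936, -0.267, 0.217], [-0.973, -0.222, -0.062, -0.593], [-0.001, 0.274, -0.962, 0.384], [0.0, 0.0, 0.0, 1.0]]
```

View pics/scene0.png

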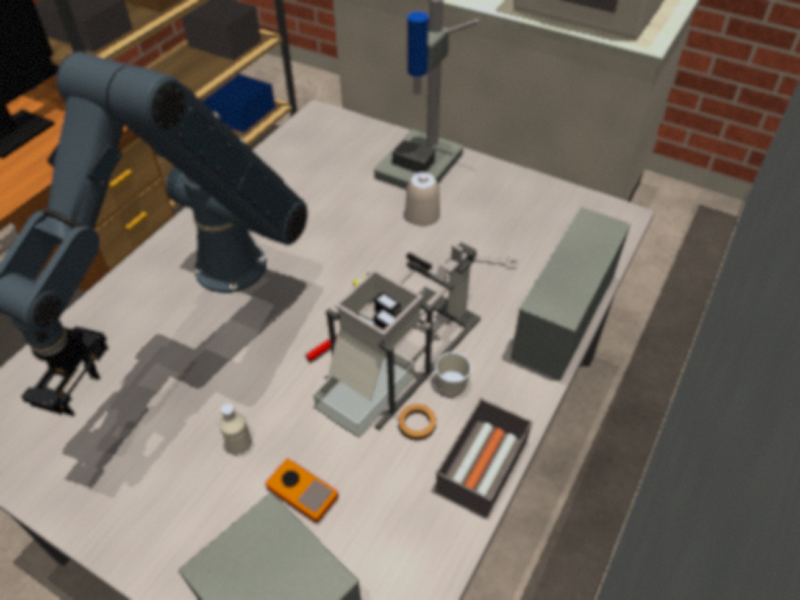

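View pics/top0.png

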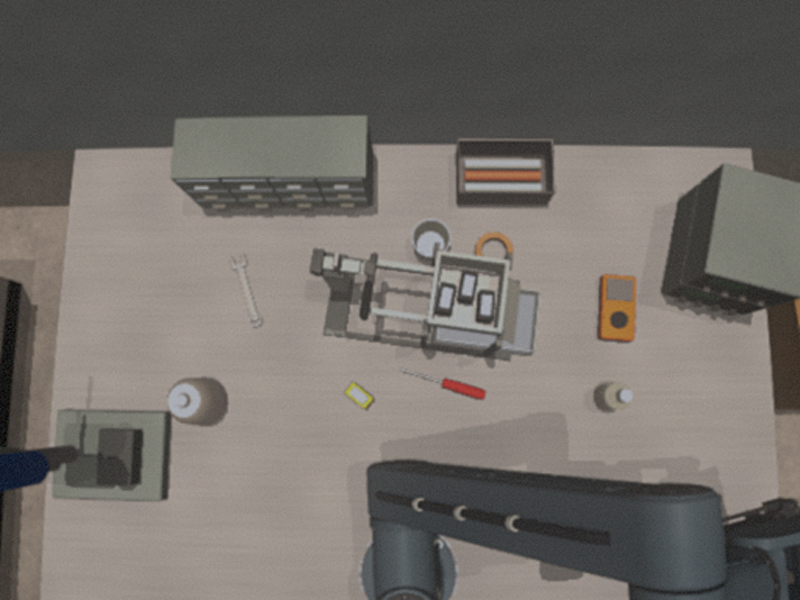

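The scene and top views show the hopper box around (470,292) in the top view. The latch post and catch are at about (335,262), the bar and pad at (370,285), the cone at (190,400) and the wrench at (247,290). I'll crop both for exact corners.

Run:
```python
import pickle; from h import *
s,d=pickle.load(open("a.pkl","rb"))
a=d["top"]["image"][150:235,190:350]; b=d["scene"]["image"][150:250,205:325]
save("pics/c1.png",cv2.resize(a,(800,425),interpolation=cv2.INTER_CUBIC))
save("pics/c2.png",cv2.resize(b,(720,600),interpolation=cv2.INTER_CUBIC))
```

```text
(no output)
```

View pics/c1.png

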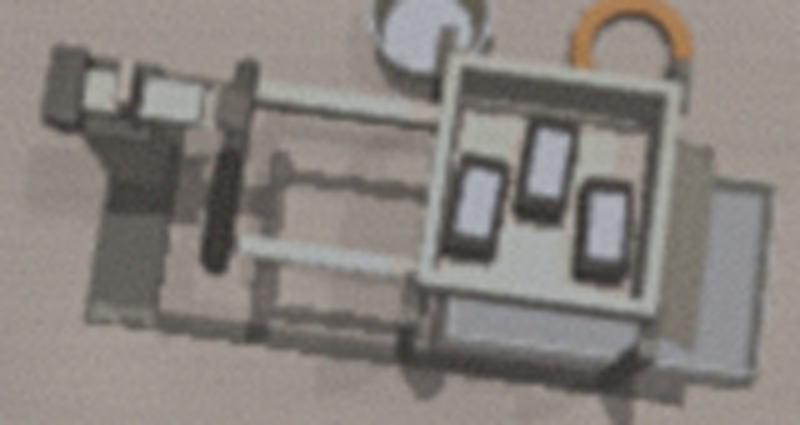

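View pics/c2.png

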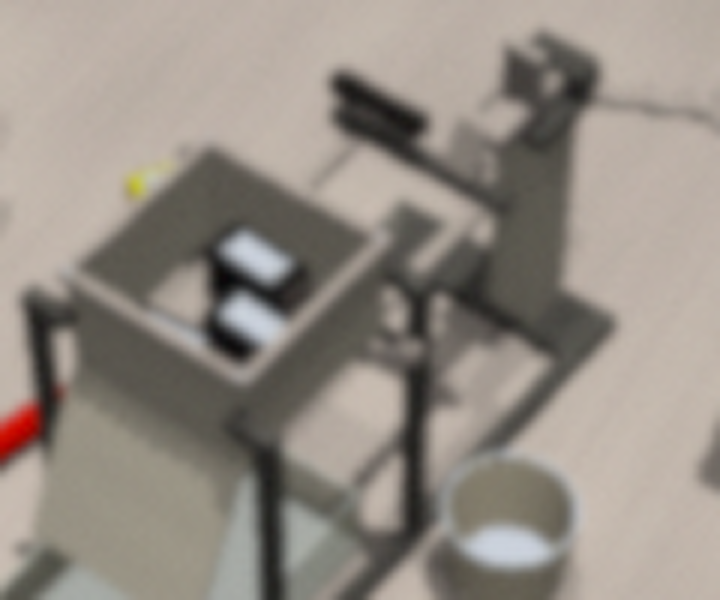

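The top crop shows the box rim corners at (449,55), (683,80), (657,317) and (420,283), and the black pad from (225,150) to (215,270). The thumb tab is near (127,85), and the housing is at (65,85). In the scene crop the rim corners are at (212,148), (390,235), (243,382) and (65,270).

```bash
cat >> h.py <<'E'
def fit(P3,L): # planar fit: world = R(yaw) L + t
    P=np.array(P3)[:,:2];L=np.array(L,float);Pc=P-P.mean(0);Lc=L-L.mean(0)
    y=np.arctan2((Lc[:,0]*Pc[:,1]-Lc[:,1]*Pc[:,0]).sum(),(Lc*Pc).sum())
    R=np.array([[np.cos(y),-np.sin(y)],[np.sin(y),np.cos(y)]]); t=P.mean(0)-R@L.mean(0)
    return y,t,np.linalg.norm(P-(L@R.T+t),axis=1)
E
python3 - <<'E'
import pickle; from h import *
s,d=pickle.load(open("a.pkl","rb"))
t,sc=d["top"],d["scene"]
L=[(.066,.066),(.066,-.066),(-.066,-.066),(-.066,.066)] # BL BR FR FL
tu=[(449,55),(683,80),(657,317),(420,283)]; su=[(390,235),(243,382),(65,270),(212,148)]
rt=[ray(t,190+(u+.5)/5-.5,150+(v+.5)/5-.5,Tc(t)) for u,v in tu]
rs=[ray(sc,205+(u+.5)/6-.5,150+(v+.5)/6-.5,Tc(sc)) for u,v in su]
P=[tri([a,b]) for a,b in zip(rt,rs)]
for p in P: print(np.round(p[0],4),np.round(p[1],4))
for q in ([p[0] for p in P],[onz(*r,.286) for r in rt],[onz(*r,.286) for r in rs]):
    y,o,e=fit(q,L); print(np.degrees(y),o,e)
y,o,e=fit([p[0] for p in P],L)
R=np.array([[np.cos(y),-np.sin(y)],[np.sin(y),np.cos(y)]])
for n,l in dict(tab=(.03,.262),bar=(-.035,.196),baropen=(-.035,.141)).items(): print(n,R@l+o)
E
```

```text
[ 0.6589 -0.0558  0.284 ] [0.0006 0.0006]
[ 0.6428 -0.1947  0.2882] [0.0009 0.0009]
[ 0.5058 -0.1741  0.2839] [0.004 0.004]
[ 0.5248 -0.0377  0.2716] [0.0011 0.0011]
-7.699251707653698 [ 0.58305759 -0.11555476] [0.00355474 0.00580431 0.00361815 0.00403048]
-7.173827063267579 [ 0.58184144 -0.1160404 ] [0.0047696  0.00679973 0.00642529 0.00495251]
-7.860781652185204 [ 0.58593139 -0.11832448] [0.00419933 0.00154822 0.00223774 0.00589195]
tab [0.64788812 0.1400641 ]
bar [0.57463187 0.08336736]
baropen [0.56726334 0.02886319]
```

{"api": "step_arm", "payload": {"steps": [[0.53,-0.49,-0.6,0,0,0.46,-1],[0.53,-0.49,-0.6,0,0,0.46,-1],[0.53,-0.49,-0.6,0,0,0.46,-1],[0.53,-0.49,-0.6,0,0,0.46,-1],[0.53,-0.49,-0.6,0,0,0.46,-1],[0.53,-0.49,-0.6,0,0,0.46,-1],[0.53,-0.49,-0.6,0,0,0.46,-1],[0.53,-0.49,-0.6,0,0,0.46,-1]]}}

```text
time_s: 0.82
position: [0.2673, -0.4263, 0.4326]
tcp_rot: [[0.992, -0.125, 0.005], [-0.125, -0.992, -0.007], [0.005, 0.006, -1.0]]
force: [-0.5, -1.8, -0.7]
opening: 0.998
grasp_force: 0.0
```

{"api": "step_arm", "payload": {"steps": [[0.43,-0.95,0,0,0,0,-1],[0.43,-0.95,0,0,0,0,-1],[0.43,-0.95,0,0,0,0,-1],[0.43,-0.95,0,0,0,0,-1],[0.43,-0.95,0,0,0,0,-1],[0.43,-0.95,0,0,0,0,-1],[0.43,-0.95,0,0,0,0,-1],[0.43,-0.95,0,0,0,0,-1]]}}

```text
time_s: 1.48
position: [0.4303, -0.1594, 0.4268]
tcp_rot: [[0.992, -0.126, -0.0], [-0.126, -0.992, 0.002], [-0.001, -0.002, -1.0]]
force: [-0.1, -0.3, 0.3]
opening: 0.999
grasp_force: 0.0
```

{"api": "step_arm", "payload": {"steps": [[0.43,-0.95,0,0,0,0,-1],[0.43,-0.95,0,0,0,0,-1],[0.43,-0.95,0,0,0,0,-1],[0.43,-0.95,0,0,0,0,-1],[0.43,-0.95,0,0,0,0,-1],[0.43,-0.95,0,0,0,0,-1],[0.43,-0.95,0,0,0,0,-1],[0.43,-0.95,0,0,0,0,-1]]}}

```text
time_s: 2.15
position: [0.5957, 0.1068, 0.4258]
tcp_rot: [[0.992, -0.126, -0.001], [-0.126, -0.992, 0.002], [-0.001, -0.001, -1.0]]
force: [0.2, -0.5, 0.5]
opening: 1.003
grasp_force: 0.0
```

Run:
```python
import pickle; from h import *
s=read_state(); c=capture("wrist"); pickle.dump((s,c),open("w1.pkl","wb"))
print(s["position"],np.round(s["tcp_rot"],4).tolist(),s["time_s"])
save("pics/w1.png",cv2.resize(c["image"],(800,600),interpolation=cv2.INTER_CUBIC))
```

```text
[0.5957457  0.10676568 0.42581322] [[0.992, -0.1262, -0.0009], [-0.1262, -0.992, 0.0015], [-0.0011, -0.0014, -1.0]] 2.15
```

View pics/w1.png

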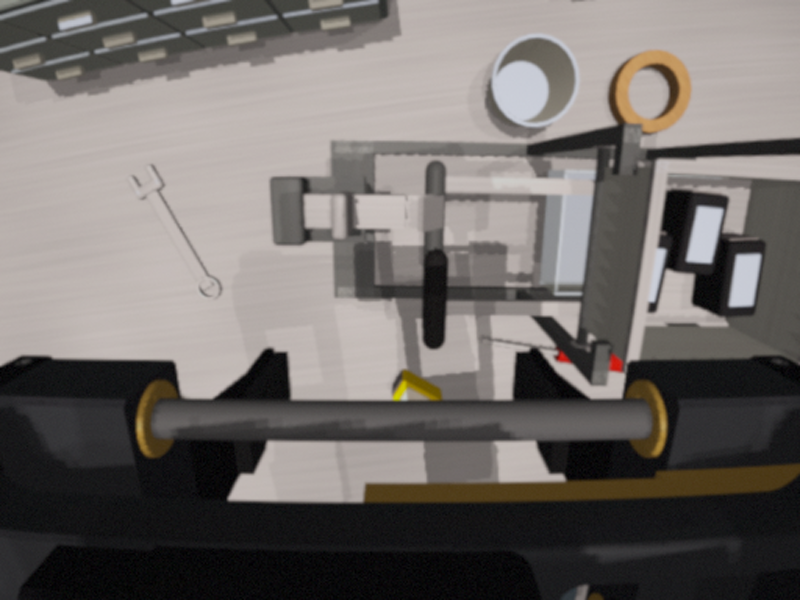

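The wrist picture shows the tab top at about (340,215), the housing at (288,210), the bar's back end at (435,165) and the pad from (435,250) to (433,348). The bench row runs parallel to the image axes.

Run:
```python
import pickle; from h import *
s,c=pickle.load(open("w1.pkl","rb")); T=Tc(c,s); k=512/800
import itertools
y=np.radians(-7.5); R=np.array([[np.cos(y),-np.sin(y)],[np.sin(y),np.cos(y)]]); o=np.array([.584,-.117])
def W(p): return np.append(R@np.array(p[:2])/1000+o,p[2]/1000)
for n,p in dict(tabB=(45,262,268),tabF=(15,262,268),hBo=(30,317,230),hi=(30,293,230),barB=(70.5,196,208),padF=(-74,196,235),padB=(4,196,235),rimBL=(66,66,286)).items():
    print(n,proj(c,W(p),T)/k)
g=cv2.resize(c["image"],(800,600),interpolation=cv2.INTER_CUBIC)[150:260,260:460]
save("pics/w1c.png",cv2.resize(g,(800,440),interpolation=cv2.INTER_CUBIC))
```

```text
tabB [337.35213404 193.75421095]
tabF [338.71602413 240.84701804]
hBo [269.5500667  212.61112156]
hi [302.350647   212.52110437]
barB [435.55696165 155.76413068]
padF [433.50862175 350.02822632]
padB [436.13854764 249.73018162]
rimBL [660.68049048 163.82878052]
```

View pics/w1c.png

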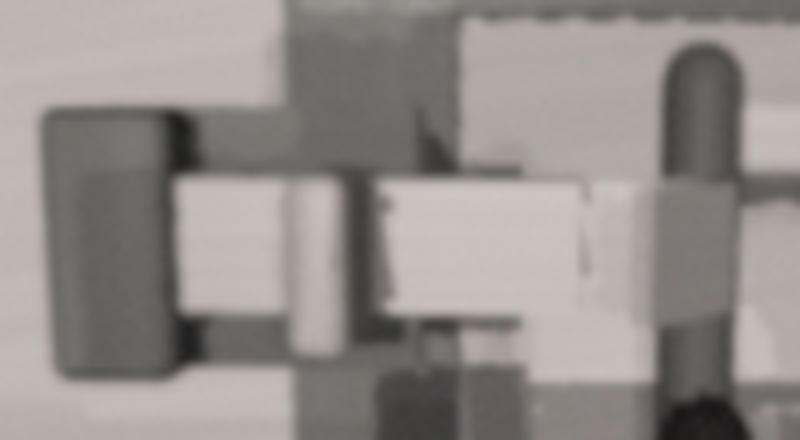

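The crop puts the tab top's centre at (339.5,217) in the wrist picture. My prediction was (338,217), so the pose is good to about 1 mm. I'll go above the tab and check its height from a second view.

{"api": "step_arm", "payload": {"steps": [[0.16,-0.125,0.35,0,0,0,-1],[0.16,-0.125,0.35,0,0,0,-1],[0.16,-0.125,0.35,0,0,0,-1],[0.16,-0.125,0.35,0,0,0,-1],[0.16,-0.125,0.35,0,0,0,-1]]}}

```text
time_s: 2.62
position: [0.6453, 0.1337, 0.3184]
tcp_rot: [[0.992, -0.129, -0.008], [-0.129, -0.992, -0.001], [-0.008, 0.002, -1.0]]
force: [0.8, 0.6, -0.0]
opening: 1.002
grasp_force: 0.0
```

Run:
```python
import pickle; from h import *
s=read_state(); c=capture("wrist"); pickle.dump((s,c),open("w2.pkl","wb"))
print(s["position"],np.round(s["tcp_rot"],4).tolist(),s["time_s"])
save("pics/w2.png",cv2.resize(c["image"],(800,600),interpolation=cv2.INTER_CUBIC))
for n,P in dict(tab=(.648,.138,.268)).items(): print(n,proj(c,P,Tc(c,s))*800/512)
```

```text
[0.64532685 0.13365508 0.31841187] [[0.9916, -0.1289, -0.0083], [-0.1289, -0.9917, -0.0009], [-0.0081, 0.002, -1.0]] 2.6167
tab [385.37487315 344.96103613]
```

View pics/w2.png

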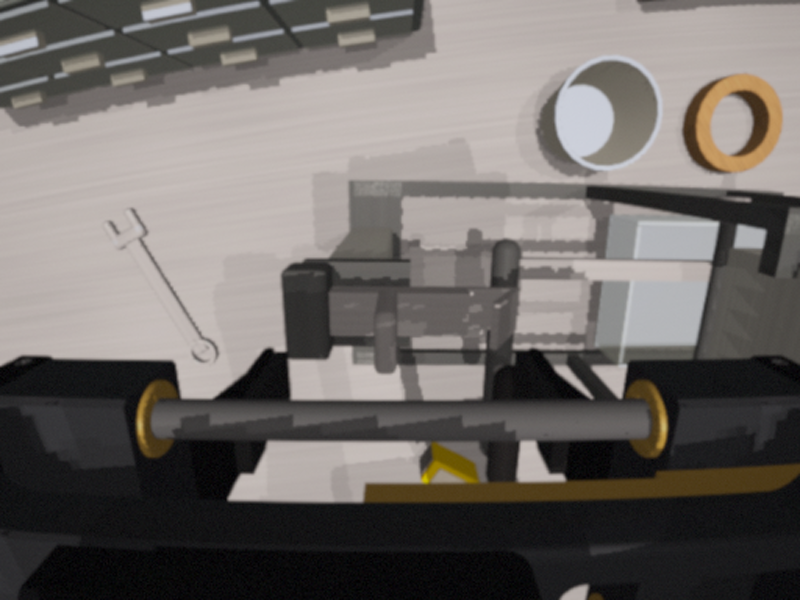

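The tab top sits between the jaws at u≈386, with its front edge at v≈372. I'll triangulate its front edge from the two wrist views.

Run:
```python
import pickle; from h import *
s,c=pickle.load(open("w1.pkl","rb"));s2,c2=pickle.load(open("w2.pkl","rb")); k=.64
print(tri([ray(c,339.5*k,239.5*k,Tc(c,s)),ray(c2,386*k,372*k,Tc(c2,s2))]))
for z in (.26,.268): print(onz(*ray(c,339.5*k,239.5*k,Tc(c,s)),z),onz(*ray(c2,386*k,372*k,Tc(c2,s2)),z))
print(read_state()["position"])
g=c2["image"][160:260,170:350]
```

```text
(array([0.63357686, 0.14020576, 0.26500627]), [np.float64(0.0004058217165146035), np.float64(0.00040582171651456453)])
[0.63287381 0.14137309 0.26      ] [0.63137618 0.14026996 0.26      ]
[0.63387156 0.14015367 0.268     ] [0.63505543 0.13952794 0.268     ]
[0.64624587 0.13349107 0.32149198]
```

{"api": "step_arm", "payload": {"steps": [[0.008,-0.016,0.18,0,0,0,-1],[0.008,-0.016,0.18,0,0,0,-0.5],[0.008,-0.016,0.18,0,0,0,-0.5],[0.008,-0.016,0.18,0,0,0,-0.5],[0.008,-0.016,0.18,0,0,0,-0.5],[0.008,-0.016,0.18,0,0,0,-0.5]]}}

```text
time_s: 3.17
position: [0.6505, 0.1385, 0.2713]
tcp_rot: [[0.992, -0.129, 0.004], [-0.129, -0.992, 0.0], [0.004, -0.001, -1.0]]
force: [-0.3, -0.0, 0.6]
opening: 0.777
grasp_force: 0.0
```

{"api": "step_arm", "payload": {"steps": [[0,0,0.015,0,0,0,0.3],[0,0,0.015,0,0,0,1],[0,0,0.015,0,0,0,1],[0,0,0.015,0,0,0,1],[0,0,0.015,0,0,0,1],[0,0,0.015,0,0,0,1],[0,0,0.015,0,0,0,1]]}}

```text
time_s: 3.75
position: [0.6495, 0.1387, 0.264]
tcp_rot: [[0.992, -0.129, -0.0], [-0.129, -0.992, 0.0], [-0.0, -0.0, -1.0]]
force: [-0.1, -0.3, 0.2]
opening: 0.305
grasp_force: 0.0
```

{"api": "step_arm", "payload": {"steps": [[0,0,0,0,0,0,1],[0,0,0,0,0,0,1],[0,0,0,0,0,0,1],[0,0,0,0,0,0,1],[0,0,0,0,0,0,1]]}}

```text
time_s: 4.17
position: [0.6496, 0.1401, 0.2641]
tcp_rot: [[0.992, -0.129, 0.001], [-0.129, -0.992, 0.003], [0.0, -0.003, -1.0]]
force: [1.3, 5.5, 0.3]
opening: 0.112
grasp_force: 30.0
```

{"api": "step_arm", "payload": {"steps": [[0,-0.022,0,0,0,0,1],[0,-0.044,0,0,0,0,1],[0,-0.067,0,0,0,0,1],[0,-0.067,0,0,0,0,1],[0,-0.067,0,0,0,0,1],[0,-0.067,0,0,0,0,1]]}}

```text
time_s: 4.67
position: [0.6521, 0.1579, 0.264]
tcp_rot: [[0.992, -0.129, -0.0], [-0.129, -0.992, -0.001], [0.0, 0.001, -1.0]]
force: [-0.6, -3.8, 0.1]
opening: 0.11
grasp_force: 30.0
```

{"api": "step_arm", "payload": {"steps": [[0,0,0,0,0,0,1],[0,0,0,0,0,0,1],[0,0,0,0,0,0,1],[0,0,0,0,0,0,1],[0,0,0,0,0,0,1],[0,0,0,0,0,0,1],[0,0,0,0,0,0,1],[0,0,0,0,0,0,1]]}}

```text
time_s: 5.33
position: [0.6522, 0.1586, 0.264]
tcp_rot: [[0.992, -0.129, 0.0], [-0.129, -0.992, -0.0], [0.0, 0.0, -1.0]]
force: [0.3, -3.7, -0.9]
opening: 0.111
grasp_force: 30.0
```

Run:
```python
import pickle; from h import *
c=capture("scene"); t=capture("top"); pickle.dump((c,t),open("s3.pkl","wb"))
a=cv2.resize(c["image"][150:270,195:325],(520,480),interpolation=cv2.INTER_CUBIC); b=cv2.resize(t["image"][140:240,205:275],(280,400),interpolation=cv2.INTER_CUBIC)
b=cv2.resize(t["image"][150:270,280:350],(280,480),interpolation=cv2.INTER_CUBIC) if 0 else cv2.resize(t["image"][140:260,265:335],(280,480),interpolation=cv2.INTER_CUBIC)
save("pics/s3.png",np.hstack([a,b]))
```

```text
(no output)
```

View pics/s3.png

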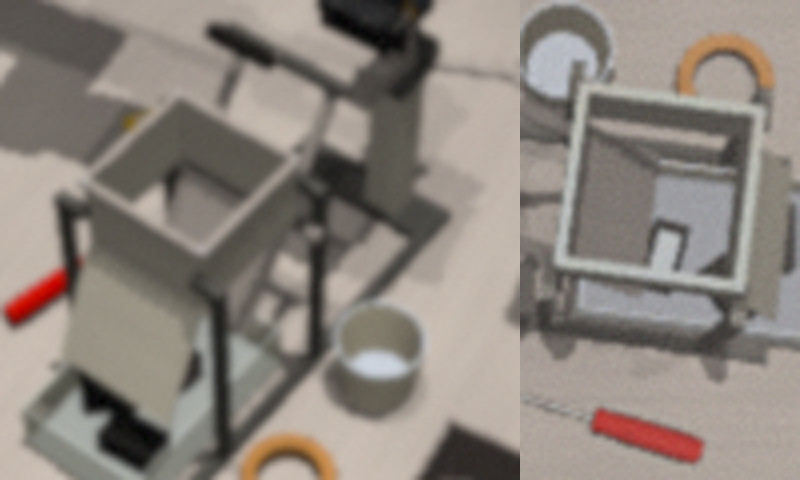

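The picture shows the door hanging open and the box empty. One cartridge lies in the tray under the box at (668,245), and two lie at its right end at (100,395) and (135,440). Next I let the catch go home and rise.

{"api": "step_arm", "payload": {"steps": [[0,0.03,0,0,0,0,1],[0,0.06,0,0,0,0,1],[0,0.06,0,0,0,0,0],[0,0.06,0,0,0,0,0],[0,0.06,0,0,0,0,0],[0,0.06,0,0,0,0,0],[0,0.06,0,0,0,0,0]]}}

```text
time_s: 6.02
position: [0.6496, 0.1412, 0.2641]
tcp_rot: [[0.992, -0.129, -0.0], [-0.129, -0.992, 0.0], [-0.0, -0.0, -1.0]]
force: [1.0, -0.7, 0.9]
opening: 0.402
grasp_force: 0.0
```

{"api": "step_arm", "payload": {"steps": [[0,0,-0.13,0,0,0,0],[0,0,-0.26,0,0,0,0],[0,0,-0.39,0,0,0,0],[0,0,-0.52,0,0,0,1],[0,0,-0.55,0,0,0,1],[0,0,-0.55,0,0,0,1]]}}

```text
time_s: 6.52
position: [0.6512, 0.1412, 0.4342]
tcp_rot: [[0.992, -0.129, 0.01], [-0.129, -0.992, 0.001], [0.01, -0.002, -1.0]]
force: [0.3, -0.2, 0.6]
opening: 0.35
grasp_force: 0.0
```

{"api": "step_arm", "payload": {"steps": [[-0.22,0.48,0.05,0,0,0,1],[-0.22,0.48,0.05,0,0,0,1],[-0.22,0.48,0.05,0,0,0,1],[-0.22,0.48,0.05,0,0,0,1],[-0.22,0.48,0.05,0,0,0,1],[-0.22,0.48,0.05,0,0,0,1],[-0.22,0.48,0.05,0,0,0,1]]}}

```text
time_s: 7.1
position: [0.5655, 0.0069, 0.4127]
tcp_rot: [[0.992, -0.129, -0.002], [-0.129, -0.992, 0.001], [-0.002, -0.001, -1.0]]
force: [0.7, -0.2, -0.1]
opening: 0.007
grasp_force: 0.0
```

Run:
```python
import pickle; from h import *
s=read_state(); c=capture("wrist"); pickle.dump((s,c),open("w4.pkl","wb"))
y=np.radians(-7.5); R=np.array([[np.cos(y),-np.sin(y)],[np.sin(y),np.cos(y)]]); o=np.array([.5848,-.1165])
print(s["position"],(R.T@(s["position"][:2]-o)),s["opening"],s["force"])
save("pics/w4.png",cv2.resize(c["image"],(800,600),interpolation=cv2.INTER_CUBIC))
```

```text
[0.56554401 0.00689102 0.4127408 ] [-0.03519702  0.11982198] 0.007245813286907922 [ 0.65524818 -0.21175718 -0.10458651]
```

View pics/w4.png

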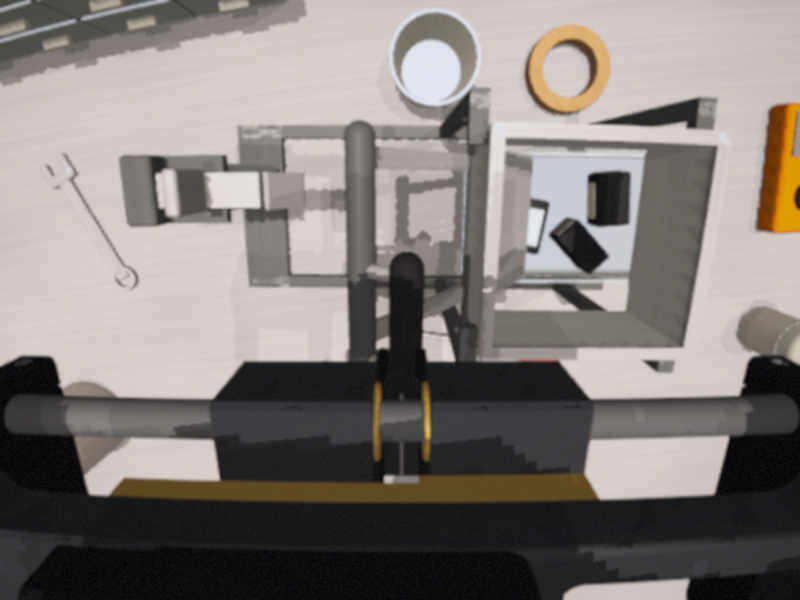

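The wrist view shows all three cartridges in the tray and the catch tab home at (170,190). The raised bar is at u≈360, and the pad at u≈407 lies right under the closed fingers. I'll work out the pad's offset from these.

Run:
```python
import pickle; from h import *
from scipy.optimize import brentq
s,c=pickle.load(open("w4.pkl","rb")); T=Tc(c,s)
y=np.radians(-7.5); R=np.array([[np.cos(y),-np.sin(y)],[np.sin(y),np.cos(y)]]); o=np.array([.5848,-.1165])
W=lambda x,yy,z: np.append(R@np.array([x,yy])/1000+o,z/1000)
print("bar",proj(c,W(0,141,306),T)/.64)
for h in (18,22,26,30,34):
    a=.96; print(h,proj(c,W(-10,66+130*np.cos(a)-h*np.sin(a),200+130*np.sin(a)+h*np.cos(a)),T)/.64)
for h in (20,26,32):
    print(h,[(a,round(66+130*np.cos(a)-h*np.sin(a),1),round(209+130*np.sin(a)+h*np.cos(a),1)) for a in (.96,.8,.6,.4,.2,0)])
```

```text
bar [358.00534864 249.79478268]
18 [385.62154065 272.21543193]
22 [391.80974405 273.16751298]
26 [398.11553471 274.13849714]
30 [404.54172166 275.12886291]
34 [411.09117821 276.13910136]
20 [(0.96, np.float64(124.2), np.float64(327.0)), (0.8, np.float64(142.2), np.float64(316.2)), (0.6, np.float64(162.0), np.float64(298.9)), (0.4, np.float64(177.9), np.float64(278.0)), (0.2, np.float64(189.4), np.float64(254.4)), (0, np.float64(196.0), np.float64(229.0))]
26 [(0.96, np.float64(119.3), np.float64(330.4)), (0.8, np.float64(137.9), np.float64(320.4)), (0.6, np.float64(158.6), np.float64(303.9)), (0.4, np.float64(175.6), np.float64(283.6)), (0.2, np.float64(188.2), np.float64(260.3)), (0, np.float64(196.0), np.float64(235.0))]
32 [(0.96, np.float64(114.3), np.float64(333.8)), (0.8, np.float64(133.6), np.float64(324.6)), (0.6, np.float64(155.2), np.float64(308.8)), (0.4, np.float64(173.3), np.float64(289.1)), (0.2, np.float64(187.1), np.float64(266.2)), (0, np.float64(196.0), np.float64(241.0))]
```

{"api": "step_arm", "payload": {"steps": [[0,0,0.1,0,0,0,1],[0,0,0.16,0,0,0,1],[0,0,0.17,0,0,0,1],[0,0,0.18,0,0,0,1],[0,0,0.19,0,0,0,1],[0,0,0.2,0,0,0,1],[0,0,0.2,0,0,0,1]]}}

```text
time_s: 7.73
position: [0.5667, 0.0077, 0.3576]
tcp_rot: [[0.992, -0.128, 0.004], [-0.128, -0.992, 0.001], [0.004, -0.002, -1.0]]
force: [-3.6, 1.6, 9.6]
opening: 0.003
grasp_force: 4.9
```

{"api": "step_arm", "payload": {"steps": [[0,-0.032,0.015,0,0,0,1],[0,-0.063,0.032,0,0,0,1],[0,-0.093,0.051,0,0,0,1],[0,-0.121,0.073,0,0,0,1],[0,-0.147,0.097,0,0,0,1],[0,-0.172,0.123,0,0,0,1],[0,-0.188,0.144,0,0,0,1],[0,-0.188,0.144,0,0,0,1]]}}

```text
time_s: 8.4
position: [0.5749, 0.0671, 0.314]
tcp_rot: [[0.992, -0.128, 0.007], [-0.128, -0.992, 0.008], [0.006, -0.009, -1.0]]
force: [-1.8, 8.1, 11.4]
opening: 0.004
grasp_force: 6.3
```

{"api": "step_arm", "payload": {"steps": [[0,0.007,0.013,0,0,0,1],[0,0.003,0.027,0,0,0,1],[0,-0.003,0.042,0,0,0,1],[0,-0.012,0.06,0,0,0,1],[0,-0.02,0.075,0,0,0,1],[0,-0.027,0.088,0,0,0,1],[0,-0.03,0.095,0,0,0,1],[0,-0.03,0.095,0,0,0,1]]}}

```text
time_s: 9.07
position: [0.5771, 0.082, 0.2888]
tcp_rot: [[0.992, -0.129, 0.012], [-0.129, -0.991, 0.021], [0.009, -0.022, -1.0]]
force: [-1.7, 24.2, 20.2]
opening: 0.006
grasp_force: 13.6
```

{"api": "step_arm", "payload": {"steps": [[0,0.015,-0.04,0,0,0,1],[0,0.03,-0.08,0,0,0,1],[0,0.035,-0.09,0,0,0,1],[0,0.035,-0.09,0,0,0,1],[0,0.035,-0.09,0,0,0,1]]}}

```text
time_s: 9.48
position: [0.5749, 0.066, 0.3148]
tcp_rot: [[0.992, -0.128, 0.009], [-0.129, -0.992, 0.01], [0.008, -0.011, -1.0]]
force: [-1.5, 11.7, 14.2]
opening: 0.004
grasp_force: 8.0
```

```bash
cat >> h.py <<'E'
def st(p=None):
    s=read_state(); y=np.radians(-7.5); R=np.array([[np.cos(y),-np.sin(y)],[np.sin(y),np.cos(y)]])
    q=R.T@(s["position"][:2]-np.array([.5848,-.1165])); print("stand xy, tip z mm",np.round(q*1000,1),round(s["position"][2]*1000-25,1),"F stand",np.round(R.T@s["force"][:2],1),s["force"][2],s["time_s"],s["opening"])
E
python3 -c "
from h import *
st()"
```

```text
stand xy, tip z mm [-33.6 179.7] 289.8 F stand [-3.  11.4] 14.228773813458819 9.4833 0.004428754793150259
```

{"api": "step_arm", "payload": {"steps": [[0,0,-0.02,0,0,0,1],[0,0.012,-0.02,0,0,0,1],[0,0.024,-0.017,0,0,0,1],[0,0.024,-0.013,0,0,0,1],[0,0.024,-0.013,0,0,0,1],[0,0.024,-0.013,0,0,0,1]]}}

```text
time_s: 9.98
position: [0.5743, 0.0613, 0.3199]
tcp_rot: [[0.992, -0.128, 0.011], [-0.128, -0.992, 0.015], [0.009, -0.016, -1.0]]
force: [-3.9, 17.7, 19.2]
opening: 0.004
grasp_force: 11.3
```

```bash
python3 -c "
from h import *
st();print(read_state()['moment'])"
```

```text
stand xy, tip z mm [-33.6 174.9] 294.9 F stand [-6.2 17. ] 19.19008863048633 9.9833 0.004225929797735725
[ 3.198811   0.6418761 -0.0058969]
```

The contact rolls on the pad and has walked to the outer edge of the fingertips, which explains the side force. I'll let the door open again and start farther in on the pad.

{"api": "step_arm", "payload": {"steps": [[0,0.02,-0.08,0,0,0,1],[0,0.06,-0.15,0,0,0,1],[0,0.12,-0.2,0,0,0,1],[0,0.2,-0.23,0,0,0,1],[0,0.2,-0.23,0,0,0,1],[0,0.2,-0.23,0,0,0,1],[0,0.2,-0.23,0,0,0,1],[0,0.2,-0.23,0,0,0,1]]}}

```text
time_s: 10.65
position: [0.564, -0.0048, 0.3818]
tcp_rot: [[0.992, -0.128, -0.001], [-0.128, -0.992, 0.001], [-0.001, -0.001, -1.0]]
force: [0.3, -0.0, 0.8]
opening: 0.004
grasp_force: 0.0
```

```bash
python3 -c "
from h import *
st();print(read_state()['moment'])"
```

```text
stand xy, tip z mm [-35.2 108. ] 356.8 F stand [0.3 0. ] 0.7785389849286504 10.65 0.004291726483984414
[0.08185728 0.0290021  0.02836382]
```

{"api": "step_arm", "payload": {"steps": [[0,-0.01,0.06,0,0,0,1],[0,-0.01,0.077,0,0,0,1],[0,-0.01,0.087,0,0,0,1],[0,-0.027,0.095,0,0,0,1],[0,-0.045,0.105,0,0,0,1],[0,-0.062,0.113,0,0,0,1],[0,-0.078,0.122,0,0,0,1],[0,-0.078,0.122,0,0,0,1]]}}

```text
time_s: 11.32
position: [0.5668, 0.0204, 0.3471]
tcp_rot: [[0.992, -0.127, 0.0], [-0.127, -0.992, 0.004], [-0.0, -0.004, -1.0]]
force: [-1.9, 3.6, 9.9]
opening: 0.007
grasp_force: 5.3
```

```bash
python3 -c "
from h import *
st();print(read_state()['moment'])"
```

```text
stand xy, tip z mm [-35.7 133.4] 322.1 F stand [-2.4  3.3] 9.87564417570459 11.3167 0.006911335962181419
[ 0.73909691  0.55206858 -0.00948223]
```

{"api": "step_arm", "payload": {"steps": [[0,-0.032,0.02,0,0,0,1],[0,-0.063,0.042,0,0,0,1],[0,-0.092,0.066,0,0,0,1],[0,-0.12,0.091,0,0,0,1],[0,-0.144,0.12,0,0,0,1],[0,-0.144,0.12,0,0,0,1]]}}

```text
time_s: 11.82
position: [0.5725, 0.0633, 0.3092]
tcp_rot: [[0.992, -0.127, -0.001], [-0.127, -0.992, 0.003], [-0.001, -0.003, -1.0]]
force: [-1.8, 3.6, 6.2]
opening: 0.004
grasp_force: 3.5
```

```bash
python3 -c "
from h import *
st();print(read_state()['moment'])"
```

```text
stand xy, tip z mm [-35.6 176.6] 284.2 F stand [-2.3  3.3] 6.235883449559449 11.8167 0.003883706933514499
[ 0.699512    0.25704949 -0.01604226]
```

{"api": "step_arm", "payload": {"steps": [[0,-0.012,0.015,0,0,0,1],[0,-0.023,0.03,0,0,0,1],[0,-0.033,0.045,0,0,0,1],[0,-0.043,0.061,0,0,0,1],[0,-0.051,0.077,0,0,0,1],[0,-0.059,0.093,0,0,0,1],[0,-0.059,0.093,0,0,0,1]]}}

```text
time_s: 12.4
position: [0.5749, 0.079, 0.2829]
tcp_rot: [[0.992, -0.128, 0.0], [-0.128, -0.992, 0.001], [0.0, -0.001, -1.0]]
force: [-2.0, 2.7, 7.7]
opening: 0.002
grasp_force: 3.7
```

```bash
python3 -c "
from h import *
st();print(read_state()['moment'])"
```

```text
stand xy, tip z mm [-35.3 192.5] 257.9 F stand [-2.3  2.4] 7.6589884435713635 12.4 0.002089694304723453
[ 0.41827347  0.40032993 -0.01507014]
```

{"api": "step_arm", "payload": {"steps": [[0,-0.004,0.008,0,0,0,1],[0,-0.007,0.016,0,0,0,1],[0,-0.01,0.024,0,0,0,1],[0,-0.013,0.032,0,0,0,1],[0,-0.015,0.04,0,0,0,1],[0,-0.015,0.04,0,0,0,1]]}}

```text
time_s: 12.9
position: [0.5756, 0.0838, 0.2706]
tcp_rot: [[0.992, -0.129, 0.0], [-0.129, -0.992, 0.003], [-0.0, -0.003, -1.0]]
force: [-1.8, 3.8, 5.1]
opening: 0.005
grasp_force: 2.8
```

```bash
python3 -c "
from h import *
st()"
```

```text
stand xy, tip z mm [-35.3 197.4] 245.6 F stand [-2.3  3.6] 5.055896882888277 12.9 0.005158817031798866
```

{"api": "step_arm", "payload": {"steps": [[0,-0.002,0.006,0,0,0,1],[0,-0.003,0.012,0,0,0,1],[0,-0.003,0.012,0,0,0,1]]}}

```text
time_s: 13.15
position: [0.5757, 0.0846, 0.2667]
tcp_rot: [[0.992, -0.129, 0.0], [-0.129, -0.992, 0.002], [0.0, -0.002, -1.0]]
force: [0.4, 3.4, 3.1]
opening: 0.005
grasp_force: 2.0
```

{"api": "step_arm", "payload": {"steps": [[0,-0.001,0.006,0,0,0,1],[0,-0.001,0.006,0,0,0,1]]}}

```text
time_s: 13.32
position: [0.576, 0.0844, 0.2646]
tcp_rot: [[0.992, -0.129, 0.001], [-0.129, -0.992, 0.001], [0.001, -0.001, -1.0]]
force: [-0.2, 4.7, 5.6]
opening: 0.001
grasp_force: 2.8
```

{"api": "step_arm", "payload": {"steps": [[0,-0.001,0.005,0,0,0,1],[0,-0.001,0.005,0,0,0,1]]}}

```text
time_s: 13.48
position: [0.576, 0.0847, 0.2632]
tcp_rot: [[0.992, -0.129, 0.001], [-0.129, -0.992, 0.002], [0.0, -0.002, -1.0]]
force: [-1.3, 4.8, 5.7]
opening: 0.008
grasp_force: 2.8
```

{"api": "step_arm", "payload": {"steps": [[0,-0.001,0.005,0,0,0,1],[0,-0.001,0.005,0,0,0,1]]}}

```text
time_s: 13.65
position: [0.5761, 0.0849, 0.2617]
tcp_rot: [[0.992, -0.129, 0.001], [-0.129, -0.992, 0.002], [0.001, -0.002, -1.0]]
force: [-0.9, 5.3, 6.1]
opening: 0.005
grasp_force: 2.8
```

{"api": "step_arm", "payload": {"steps": [[0,0,0.005,0,0,0,1],[0,0,0.005,0,0,0,1]]}}

```text
time_s: 13.82
position: [0.5762, 0.085, 0.261]
tcp_rot: [[0.992, -0.129, 0.001], [-0.129, -0.992, 0.002], [0.001, -0.002, -1.0]]
force: [-1.3, 5.0, 8.8]
opening: 0.003
grasp_force: 4.4
```

{"api": "step_arm", "payload": {"steps": [[0,0,0.006,0,0,0,1],[0,0,0.006,0,0,0,1]]}}

```text
time_s: 13.98
position: [0.5763, 0.0851, 0.2605]
tcp_rot: [[0.992, -0.129, 0.002], [-0.129, -0.992, 0.002], [0.002, -0.002, -1.0]]
force: [-3.9, 4.5, 15.2]
opening: 0.006
grasp_force: 7.4
```

{"api": "step_arm", "payload": {"steps": [[0,0,0.006,0,0,0,1],[0,0,0.006,0,0,0,1]]}}

```text
time_s: 14.15
position: [0.5763, 0.0852, 0.26]
tcp_rot: [[0.992, -0.129, 0.003], [-0.129, -0.992, 0.002], [0.003, -0.002, -1.0]]
force: [-5.9, 5.0, 21.1]
opening: 0.007
grasp_force: 10.3
```

{"api": "step_arm", "payload": {"steps": [[0,0,0.006,0,0,0,1],[0,0,0.006,0,0,0,1]]}}

```text
time_s: 14.32
position: [0.5763, 0.0853, 0.2594]
tcp_rot: [[0.992, -0.129, 0.004], [-0.129, -0.992, 0.002], [0.003, -0.002, -1.0]]
force: [-7.1, 5.1, 26.0]
opening: 0.007
grasp_force: 13.3
```

{"api": "step_arm", "payload": {"steps": [[0,0,-0.015,0,0,0,1],[0,0,-0.03,0,0,0,1],[0,0,-0.03,0,0,0,1],[0,0,-0.03,0,0,0,1]]}}

```text
time_s: 14.65
position: [0.5764, 0.0839, 0.2639]
tcp_rot: [[0.992, -0.129, 0.002], [-0.129, -0.992, -0.0], [0.002, 0.0, -1.0]]
force: [0.3, 1.7, 4.8]
opening: 0.008
grasp_force: 2.5
```

{"api": "step_arm", "payload": {"steps": [[0,0.004,-0.01,0,0,0,1],[0,0.004,-0.02,0,0,0,1],[0,0.004,-0.02,0,0,0,1]]}}

```text
time_s: 14.9
position: [0.5752, 0.0823, 0.2689]
tcp_rot: [[0.992, -0.129, -0.002], [-0.129, -0.992, -0.001], [-0.002, 0.001, -1.0]]
force: [-0.8, 0.5, -0.1]
opening: 0.003
grasp_force: 0.0
```

The force is zero with the tip clear of the pad, so the catch holds. I'll lift clear and take a last look.

{"api": "step_arm", "payload": {"steps": [[0,0,-0.08,0,0,0,1],[0,0,-0.2,0,0,0,1],[0,0,-0.33,0,0,0,1],[0,0,-0.46,0,0,0,1],[0,0,-0.55,0,0,0,1],[0,0,-0.55,0,0,0,1],[0,0,-0.55,0,0,0,1]]}}

```text
time_s: 15.48
position: [0.5759, 0.0825, 0.4355]
tcp_rot: [[0.992, -0.129, 0.002], [-0.129, -0.992, -0.001], [0.002, 0.001, -1.0]]
force: [0.0, 0.2, -1.0]
opening: 0.007
grasp_force: 0.0
```

Run:
```python
from h import *
w=capture("wrist"); c=capture("scene"); st()
a=cv2.resize(w["image"],(533,400),interpolation=cv2.INTER_AREA); b=cv2.resize(c["image"][160:280,195:275],(267,400),interpolation=cv2.INTER_CUBIC)
save("pics/end.png",np.hstack([a,b]))
```

```text
stand xy, tip z mm [-36.  196.2] 407.4 F stand [ 0.7 -1. ] -0.4208828915901305 15.5833 0.0076324351566329105
```

View pics/end.png

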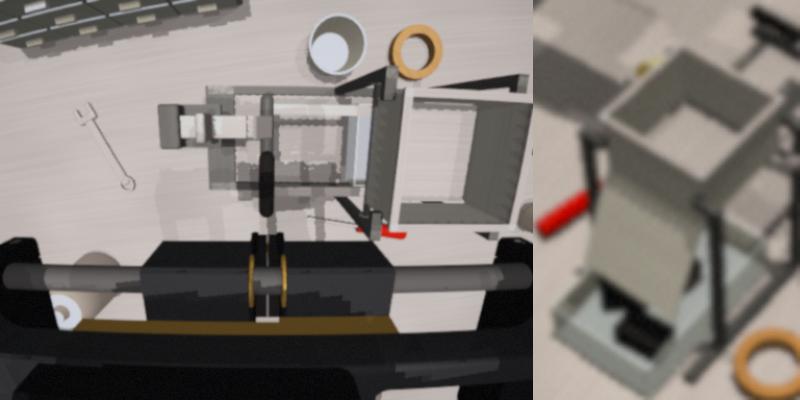

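The last picture shows the door shut, with the nose over the bar at (267,125) and the tab home at (204,127). The hopper is empty, the cartridges are in the tray at (630,320), and the tool is clear.

```bash
python3 -c "
from rig import *
print(hand_in())"
```

```text
the job is handed in; nothing more can be done
None
```

The job is handed in at 15.6 s: the hopper is empty, all three cartridges are in the tray, and the trap-door is shut under its catch, holding with the robot clear of it. The first press slipped to the pad's edge, so I let the door reopen and pressed again, reaching about 27 N at the stop.

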